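# Draw the threaded rod out from under the tote's till

## Robot

A 6-joint arm with a two-finger parallel gripper is mounted at the origin on the work surface. World frame = base frame: x ahead of the robot, y to its left, z up, the work surface at z = 0. Lengths are in m, angles in degrees, forces in N, time in s.
With the tool pointing down it reaches from about 0.4 to 0.825 m from the base axis. Payload 7 kg.
Tool frame: the origin (TCP) lies midway between the tips of the shut fingers; the grasp point (between the pads) lies 19 mm behind it; z points along the fingers, y is the line along which they close (so a half turn about z gives the same grasp; the last joint's range is limited). The gripper opens to 88 mm and grips with 3 to 60 N. Pads are 19 mm wide; open, the fingers measure 130 mm over their backs; the gripper's body (78 mm by 193 mm) begins 47 mm behind the grasp point.
Start: joints at [16.507, 20.546, 0.682, 0, -70.136, -16.507], TCP at [0.675, -0, 0.227] pointing down, gripper open.
Joint ranges: [-176.03, 176.03], [-82.01, 121.73], [-58.28, 71.71], [-173.87, 95.51], [-174.79, -0.11], [-173.66, 173.66]. Speed limits (degrees/s): [136.94, 136.94, 172.46, 180, 180, 180].

## Interface

Orientations are given as [roll, pitch, yaw] about the fixed x, y, z axes, in that order (R = Rz(yaw) Ry(pitch) Rx(roll)).
In Python, from plant import ctrl gives the robot as it stands. The module is installed in compiled form; this text tells all that it offers.
- The arm moves only by the tool send_rows, never from a script. Its argument "plan" is a list that holds one entry, the list of rows, each a list of 6 numbers: the shift along the tool's x, y, z in cm, then the turn, a rotation vector about the tool's x, y, z in degrees. A call has 1 to 8 rows; each row is the pose to reach, as a shift and turn from the pose commanded when the call began, along the tool's axes at that moment; what a row does not reach only later rows make up. A row lasts 1/12 s, in which the tool goes at most 41.7 mm and 7.16 degrees, less where a joint would pass 70% of its speed; a pose out of reach is approached as far as the arm can. A call with a gripper value outside its range is refused whole. "fingers" is the opening, from 0 (shut) to 1 (fully open), set as the call begins (left out, the last holds). The fingers move at their own pace and stop on an object; the grip force is fixed at half the most. Time passes only in rows, so rows that repeat a pose let the fingers close. It gives the time, the measured TCP pose, the force, the opening and the grip force at its end, in the units of the state.
- ctrl.get_obs(): the state, without advancing time (a new reading comes with each control period).
- ctrl.snapshot(name): name is "scene" or "side" or "wrist"; returns a dict with "img" (420x560x3 uint8, red, green, blue), "K" (3x3 intrinsics, pixels), "pose" (4x4, takes a point from camera to world coordinates). Camera axes: x right, y down, z forward; pixel columns grow to the right and rows downward; lengths in m; the calibration is good to about 2 mm. A picture is of the moment at which its call begins. There is no depth.
- ctrl.close_job(): hands the job in; it is judged then, once.
The state is a dict: "clock": time; "joint_pos": joint angles; "qvel": joint speeds; "tau": joint torques, N m; "tool_pos": TCP position; "orientation": TCP orientation; "force": force on the tool from outside, world axes, zero at the start; "moment": the same for the moment, N m; "opening": finger opening in m; "gripper_force": force on a finger pad.
Only numpy, scipy, OpenCV 4.12 (cv2) and the standard library are available. Lean on these libraries where they do the work, as an engineer would, in place of code of your own. Each camera call takes 0.05 s, during which the arm holds its last target. There are 200 camera calls.

## Task

The spanner left across the mouth of the red tote is in the way: first put it away, laid flat (not dropped) lengthwise in the empty long compartment of the blue tray. Then draw the threaded rod out of the tote: it lies partly under the fixed till and is longer than the mouth, so tip its free end up, bring it out on the slant between till and end wall without forcing it, and finish while still holding it in the air, motionless and well clear above the rim of the tote. Leave the coupling, the T-nut and the washers where they lie.

Things in the scene. Friction and masses are not known exactly. Their poses are not given: they have to be found in the camera images.
- tote: red open steel tote, fixed on the bench: outside 348 (x) x 168 (y) x 63 mm high, walls 4 mm, floor 3 mm thick, inside 340 x 160 mm. Origin: centre of its underside; x along its length. A fixed till covers its -x end; the +x end is open to above
- tote_till (a point): top of the till's front wall, midway (20 mm to -x of and 63 mm above the tote's origin; tote axes). The till, a shallow steel tray fixed level with the rim, fills the tote's full width from here to its -x wall. Its underside is 41 mm above the bench, 38 mm above the tote's floor; inside it is 19 mm deep
- tote_mouth (a point): centre of the open mouth, level with the rim: 75 mm to +x of and 63 mm above the tote's origin. The mouth is 190 mm long (tote x from -20 to +170 mm) and 160 mm wide, between the till's front wall and the 63 mm high wall at the +x end
- rod: M12 threaded steel rod 250 mm long, 12 mm thick, 0.2 kg; brass hex nuts (18 mm across flats, 11 mm thick) centred 108 mm either side of mid-length. Origin on its axis at mid-length = centre of mass; x along it, +x to the free end. Starts level on its nuts on the tote's floor (axis 12 mm above the bench), roughly along tote x, the -x end 75 to 100 mm under the till
- rod_free_end (a point): the rod's +x end, 125 mm from its middle; at the start in the open mouth, near the +x wall of the tote
- rod_till_end (a point): the rod's -x end, 125 mm from its middle; at the start under the till
- spanner: steel combination spanner 210 mm long, 0.16 kg: plain handle 17 mm wide and 7 mm thick, heads 8 mm thick and up to 38 mm wide. Origin on the underside at mid-length, about its centre of mass; x along it, z up. Starts flat across the tote's two long rims, above the rod
- tray: blue steel tray, fixed on the bench: outside 246 (x) x 170 (y) mm, walls and dividers 3 mm thick and 16 mm high, floor 3 mm thick. Origin: centre of its underside. Its +y half is one empty compartment 240 mm (x) by 83 mm (y); its -y half is two short ones with T-nut and washers
- tray_lane (a point): centre of the floor of the long compartment (y = +40.5 mm, 3 mm above the bench); its axes are those of the tray, so the compartment runs along x
- coupling: copper pipe coupling, 24 mm diameter, 40 mm long, lying in the till; origin at its centre. To be left alone
- t_nut: black T-nut 34 x 26 x 16 mm in a short compartment of the tray; origin centre of its underside. To be left alone
- washers: stack of rusty washers, 30 mm diameter, 12 mm high, rusted together, in the other short compartment; origin centre of its underside. To be left alone
Things that resemble listed ones, but are neither listed nor needed, are in the scene too. Several things have the shape of the spanner; the one meant has the colours described above.

How it is judged:
By the outcome, as a careful person would: the job done as asked, in the order asked, and still so for the second after the job is handed in, while the arm keeps its last pose, push and grip.
It also fails if it takes over 54 s, if anything falls off the work surface, if the arm or the gripper's body presses on something with over 40 N, if the wrist force passes 120 N, or if a joint passes its speed limit or range.

## Working session

There is one attempt and no reset: what is moved stays moved. The work goes in short steps, Python scripts to look and compute and a tool call to move; the robot and the scene stay as the last step left them, time stands still between calls to the robot, and variables do not carry over. Pictures are saved under pics/ and viewed, at most 10 in all, crops included, and the job is handed in when it is done.

Besides the shell and the picture viewer there is one more tool, called after "Emit:" in YAML: its name, and indented under it one key for each argument. send_rows: Moves the arm, as the interface text tells. Its arguments: {"type":"object","properties":{"plan":{"type":"array","items":{"type":"array","items":{"type":"array","items":{"type":"number"}}}},"fingers":{"type":"number"}},"required":["plan"]}

```bash
mkdir -p pics
cat > h.py <<'E'
import numpy as np, cv2
from plant import ctrl
from scipy.spatial.transform import Rotation as R
def snap(n,f=None):
    s=ctrl.snapshot(n)
    if f: cv2.imwrite('pics/'+f,cv2.cvtColor(np.asarray(s['img']),cv2.COLOR_RGB2BGR))
    return s
def ray(s,uv,z):
    K,T=np.array(s['K']),np.array(s['pose'])
    d=T[:3,:3]@np.linalg.inv(K)@np.array([uv[0],uv[1],1.]); o=T[:3,3]
    return o+d*(z-o[2])/d[2]
def proj(s,p):
    K,T=np.array(s['K']),np.array(s['pose'])
    c=K@(T[:3,:3].T@(np.array(p)-T[:3,3])); return c[:2]/c[2]
E
python3 - <<'E'
from h import *
o=ctrl.get_obs(); print({k:np.round(o[k],3) for k in('clock','tool_pos','orientation','force','opening')})
for n in('scene','side','wrist'):
    s=snap(n,n+'0.png'); print(n,np.round(s['pose'],3).tolist(),np.round(s['K'],1).tolist())
    np.savez(n+'0.npz',**s)
a=[cv2.imread(f'pics/{n}0.png') for n in('scene','side')]
E
```

```text
{'clock': np.float64(0.0), 'tool_pos': array([ 0.675, -0.   ,  0.226]), 'orientation': array([ 1.79907e+02, -8.00000e-03, -9.00070e+01]), 'force': array([ 0.238, -0.028,  0.23 ]), 'opening': np.float64(0.088)}
scene [[-0.14, 0.665, -0.733, 1.193], [0.99, 0.105, -0.094, 0.077], [0.014, -0.739, -0.673, 0.697], [0.0, 0.0, 0.0, 1.0]] [[401.1, 0.0, 279.1], [0.0, 401.1, 206.3], [0.0, 0.0, 1.0]]
side [[-0.932, -0.249, 0.263, 0.317], [-0.361, 0.681, -0.637, 0.556], [-0.021, -0.688, -0.725, 0.729], [0.0, 0.0, 0.0, 1.0]] [[468.0, 0.0, 277.3], [0.0, 468.0, 221.4], [0.0, 0.0, 1.0]]
wrist [[-1.0, 0.001, -0.003, 0.675], [-0.0, 0.969, 0.246, -0.066], [0.003, 0.246, -0.969, 0.385], [0.0, 0.0, 0.0, 1.0]] [[295.8, 0.0, 278.8], [0.0, 295.8, 210.6], [0.0, 0.0, 1.0]]
```

View pics/scene0.png

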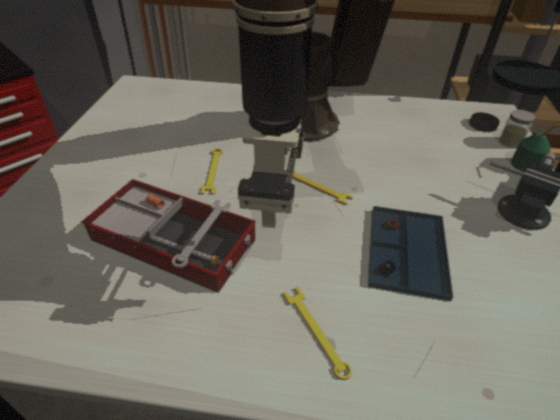

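View pics/side0.png

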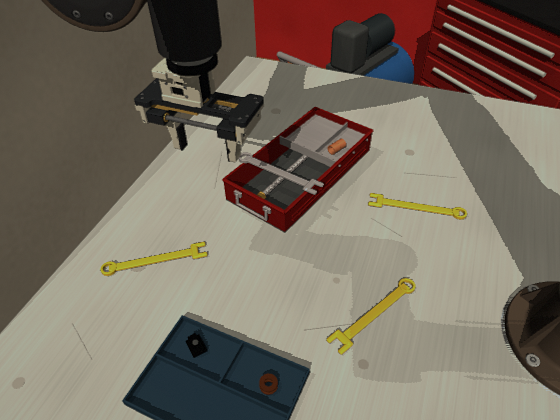

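The scene view has the red tote around (170,230), with a grey spanner from (222,208) to (180,258) across it. The blue tray is at (410,250). There are three yellow spanner shapes at (212,170), (322,188) and (318,335). Only the grey steel one across the tote fits the description. I'll confirm it in an enlarged crop, alongside the side view.

Run:
```python
import cv2,numpy as np
a=cv2.imread('pics/scene0.png')[175:290,80:262]; b=cv2.imread('pics/side0.png')[100:240,215:380]
a=cv2.resize(a,None,fx=4.4,fy=4.4,interpolation=cv2.INTER_CUBIC)[:, :800]; 
cv2.imwrite('pics/c1.png',a)
b=cv2.resize(b,None,fx=4.2,fy=4.2,interpolation=cv2.INTER_CUBIC); cv2.imwrite('pics/c2.png',b); print(a.shape,b.shape)
```

```text
(506, 800, 3) (588, 693, 3)
```

View pics/c1.png

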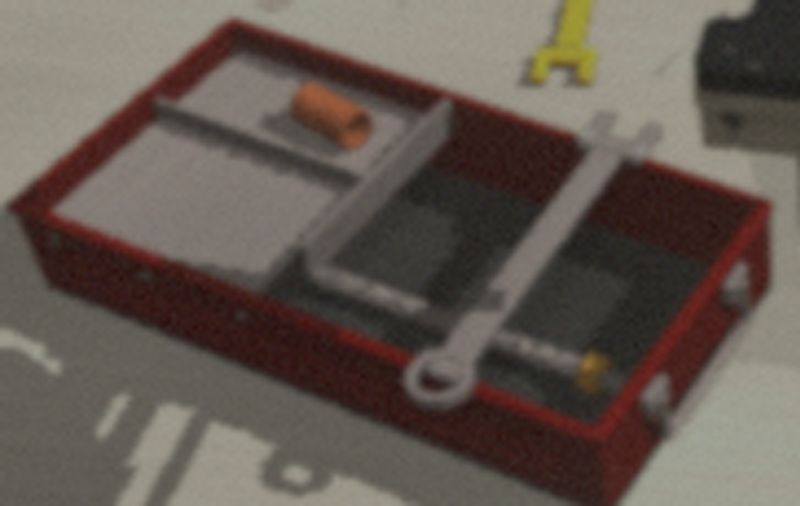

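View pics/c2.png

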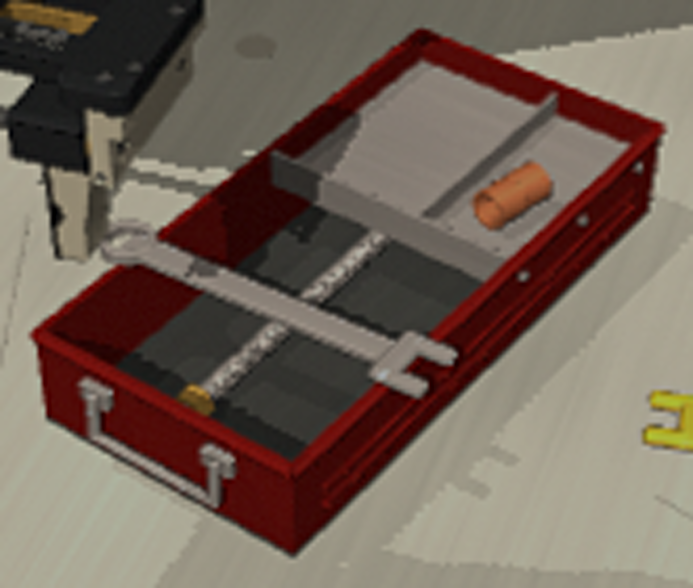

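The crop confirms it: the grey steel spanner lies across both rims. Its ring is at crop1 (440,378) and its open head at (615,135). The rod runs below from the till edge (318,280) to its brass nut (593,370). The tote's +x end has the bail handle.

Run:
```python
from h import *
A=dict(np.load('scene0.npz')); B=dict(np.load('side0.npz'))
ca=lambda u,v:(u/4.4+80,v/4.4+175)
cb=lambda u,v:(u/4.2+215,v/4.2+100)
pr=lambda *a:print(*[np.round(x,4) if not isinstance(x,str) else x for x in a])
for n,l,r in(('-x far(base)',ca(232,20),cb(425,32)),):pass
for s,c,L in((A,ca,[(232,20),(12,207),(605,435),(770,205)]),(B,cb,[(425,32),(662,128),(295,468),(37,335)])):
    pts=np.array([ray(s,c(*p),.063)[:2] for p in L]); pr('tote',pts.tolist(),'c',pts.mean(0))
    (ctr,wh,an)=cv2.minAreaRect((pts*1000).astype(np.float32));pr(ctr,wh,an)
def span(s,c,L):
    for p,z in L: pr('pt',ray(s,c(*p),z))
print('spanner ring, open mid-head');span(A,ca,[((440,378),.071),((615,135),.071)]);span(B,cb,[((128,243),.071),((415,365),.071)])
print('rod nut(top~.018), till side vis');span(A,ca,[((593,370),.016),((320,280),.014)]);span(B,cb,[((197,400),.016),((378,238),.016)])
for s,n in((A,'A'),(B,'B')):
    hsv=cv2.cvtColor(s['img'],cv2.COLOR_RGB2HSV)
    m=cv2.inRange(hsv,(95,90,20),(125,255,140)); m=cv2.morphologyEx(m,cv2.MORPH_CLOSE,np.ones((9,9)))
    cs=cv2.findContours(m,0,2)[0]; cs=sorted(cs,key=cv2.contourArea)[-2:]
    for k in cs:
        h=cv2.convexHull(k); ap=cv2.approxPolyDP(h,6,True)[:,0]
        print(n,cv2.contourArea(k),ap.tolist()); P=np.array([ray(s,p,.016)[:2] for p in ap]);pr(P.tolist(),P.mean(0))
        if n=='A':
            H=np.array([ray(s,p[0],.016)[:2]*1000 for p in h]).astype(np.float32); pr(*cv2.minAreaRect(H))
```

```text
tote [[ 0.4601 -0.3881]
 [ 0.6214 -0.436 ]
 [ 0.7171 -0.1035]
 [ 0.5609 -0.0574]] c [ 0.5899 -0.2462]
[ 589.9417 -246.2096] [345.929 168.225] 73.4818
tote [[ 0.6092 -0.4351]
 [ 0.4521 -0.3864]
 [ 0.553  -0.06  ]
 [ 0.7108 -0.1046]] c [ 0.5813 -0.2465]
[ 581.4303 -245.6755] [345.7001 164.4024] 72.9049
spanner ring, open mid-head
pt [ 0.7027 -0.1836  0.071 ]
pt [ 0.5298 -0.1458  0.071 ]
pt [ 0.6925 -0.1798  0.071 ]
pt [ 0.5195 -0.1402  0.071 ]
rod nut(top~.018), till side vis
pt [ 0.6431 -0.133   0.016 ]
pt [ 0.6036 -0.2906  0.014 ]
pt [ 0.6361 -0.1332  0.016 ]
pt [ 0.59   -0.2941  0.016 ]
A 0.5 [[412, 225]]
[[0.4673 0.309 ]] [0.4673 0.309 ]
[461.4845 304.8049] [ 9.4831 10.6624] 84.2122
A 804.5 [[409, 233], [432, 239], [436, 250], [422, 287], [410, 266]]
[[0.4959 0.2991]
 [0.5075 0.3506]
 [0.5412 0.3548]
 [0.6512 0.3107]
 [0.5978 0.2915]] [0.5587 0.3213]
[571.2717 323.2297] [158.5213  65.9498] 2.7326
B 973.5 [[364, 75], [389, 42], [413, 66], [412, 82]]
[[ 0.5496 -0.7169]
 [ 0.5239 -0.9495]
 [ 0.423  -0.8172]
 [ 0.4094 -0.7232]] [ 0.4765 -0.8017]
B 12574.5 [[123, 400], [182, 316], [308, 369], [289, 419], [147, 419]]
[[0.6622 0.3687]
 [0.6503 0.2032]
 [0.4098 0.2193]
 [0.411  0.3048]
 [0.6114 0.3806]] [0.5489 0.2953]
```

Emit:
send_rows:
  plan:
    - [[2,0.9,0,0,0,-7],[4,1.8,0,0,0,-14],[6,2.7,0,0,0,-21],[8,3.6,0,0,0,-28],[10,4.5,0,0,0,-35],[12,5.4,0,0,0,-42],[14,6.2,0,0,0,-49],[16,7,0,0,0,-56]]

```text
clock: 0.82
tool_pos: [0.6042, -0.1609, 0.2263]
orientation: [180.0, 0.0, -33.7]
force: [-0.3, -0.8, -0.8]
opening: 0.0875
gripper_force: 0.0
```

Emit:
send_rows:
  plan:
    - [[0,0,0,0,0,-7],[0,0,0,0,0,-14],[0,0,0,0,0,-21],[0,0,0,0,0,-21],[0,0,0,0,0,-21]]

```text
clock: 1.23
tool_pos: [0.6048, -0.16, 0.2263]
orientation: [180.0, 0.0, -13.2]
force: [-0.3, 0.5, -0.9]
opening: 0.0877
gripper_force: 0.0
```

Run:
```python
from h import *
o=ctrl.get_obs(); print({k:np.round(o[k],3) for k in('clock','tool_pos','orientation','joint_pos')})
s=snap('wrist','w1.png'); np.savez('w1.npz',**s); print(np.round(s['pose'],3).tolist())
i=cv2.imread('pics/w1.png');cv2.imwrite('pics/w1b.png',cv2.resize(i,None,fx=1.42,fy=1.42))
```

```text
{'clock': np.float64(1.233), 'tool_pos': array([ 0.605, -0.16 ,  0.226]), 'orientation': array([ 1.79997e+02,  2.80000e-02, -1.32260e+01]), 'joint_pos': array([ 3.0300e+00,  1.5969e+01, -5.9170e+00, -6.0000e-03, -6.8141e+01,
        7.3746e+01])}
[[-0.229, -0.943, -0.241, 0.67], [-0.974, 0.222, 0.057, -0.176], [0.0, 0.247, -0.969, 0.386], [0.0, 0.0, 0.0, 1.0]]
```

View pics/w1b.png

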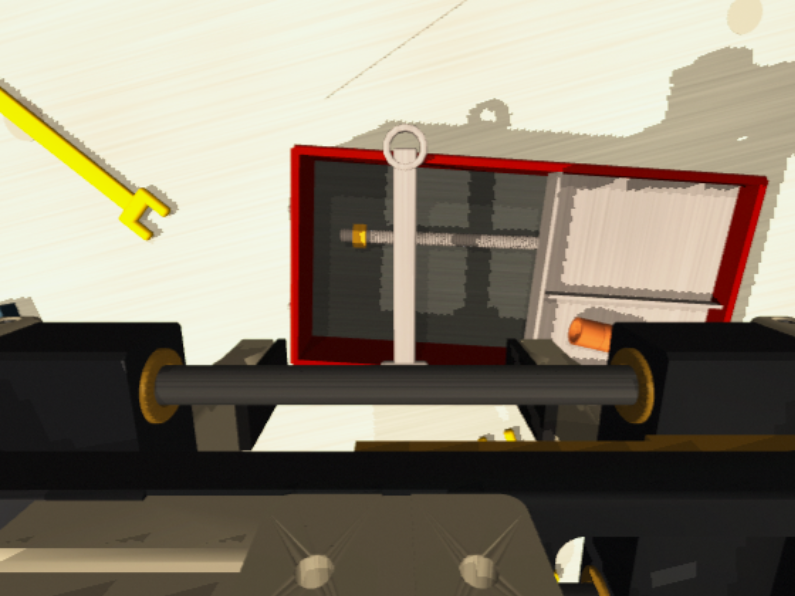

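The wrist view shows the spanner's ring at (405,147) and its handle centre line from (404,170) to (404,360). The rod's free end is at (340,236), its nut at (360,236), and it disappears under the till at (538,242). The rim corners are (291,146) and (767,178).

Run:
```python
from h import *
s=dict(np.load('w1.npz'))
q=lambda u,v,z:ray(s,(u/1.42,v/1.42),z)[:2]
d=lambda a,b:(np.linalg.norm(b-a),np.degrees(np.arctan2(*(b-a)[::-1])))
c1,c2,c3=q(291,146,.063),q(767,178,.063),q(291,364,.063)
print('tote',c1,c2,c3,d(c2,c1),d(c1,c3))
ring=q(405,147,.071);h1=q(404,170,.07);h2=q(404,360,.07);print('spanner',ring,h1,h2,d(ring,h2),'w',q(393,250,.07)-q(415,250,.07))
f,n,t=q(340,236,.012),q(360,236,.018),q(538,242,.014);print('rod',f,n,t,d(t,f))
L=[('rim c1',c1,.063),('ring',ring,.071),('nut',n,.018)]
for nm in('scene0','side0'):
    v=dict(np.load(nm+'.npz'))
    for a,p,z in L: print(nm,a,proj(v,[*p,z]).round(1))
```

```text
tote [ 0.71820703 -0.10879583] [ 0.61634621 -0.44480623] [ 0.55508469 -0.05968569] (np.float64(0.3511105405861715), np.float64(73.13543368419391)) (np.float64(0.17035464486964919), np.float64(163.24488386551909))
spanner [ 0.69789745 -0.18885607] [ 0.68290802 -0.18470317] [ 0.54005846 -0.15186793] (np.float64(0.16211499021823966), np.float64(166.81123673057178)) w [0.00379184 0.01614231]
rod [ 0.64384933 -0.11874025] [ 0.64027961 -0.13660192] [ 0.59891042 -0.28790617] (np.float64(0.17503317487837672), np.float64(75.12298481942923))
scene0 rim c1 [214.7 274. ]
scene0 ring [178.3 258.8]
scene0 nut [213.4 257.3]
side0 rim c1 [221.6 177.8]
side0 ring [244.9 155. ]
side0 nut [260.7 193.1]
```

Emit:
send_rows:
  plan:
    - [[0.7,0.4,4,0,0,0],[0.7,0.4,8,0,0,0],[0.7,0.4,12,0,0,0],[0.7,0.4,14.5,0,0,0],[0.7,0.4,15.5,0,0,0],[0.7,0.4,16.2,0,0,0],[0.7,0.4,16.2,0,0,0]]

```text
clock: 1.87
tool_pos: [0.611, -0.1654, 0.064]
orientation: [180.0, 0.1, -13.1]
force: [0.2, 0.1, 0.1]
opening: 0.0872
gripper_force: 0.0
```

Emit:
send_rows:
  plan:
    - [[0,0,0,0,0,0],[0,0,0,0,0,0],[0,0,0,0,0,0],[0,0,0,0,0,0],[0,0,0,0,0,0],[0,0,0,0,0,0]]
  fingers: 0

```text
clock: 2.37
tool_pos: [0.6111, -0.1655, 0.0652]
orientation: [-180.0, -0.1, -13.0]
force: [-0.1, -0.1, -0.7]
opening: 0.0531
gripper_force: 0.0
```

Emit:
send_rows:
  plan:
    - [[0,0,0,0,0,0],[0,0,0,0,0,0],[0,0,0,0,0,0],[0,0,0,0,0,0],[0,0,0,0,0,0],[0,0,0,0,0,0],[0,0,0,0,0,0],[0,0,0,0,0,0]]

```text
clock: 3.03
tool_pos: [0.6108, -0.1656, 0.0645]
orientation: [180.0, 0.0, -13.0]
force: [-0.5, -0.4, -0.2]
opening: 0.0163
gripper_force: 30.0
```

Emit:
send_rows:
  plan:
    - [[0,0,0,0,0,0],[0,0,-0.5,0,0,0],[0,0,-2,0,0,0],[0,0,-4,0,0,0],[0,0,-6,0,0,0],[0,0,-8,0,0,0],[0,0,-8,0,0,0],[0,0,-8,0,0,0]]

```text
clock: 3.7
tool_pos: [0.6116, -0.1654, 0.1461]
orientation: [-180.0, -0.1, -13.0]
force: [0.3, -0.3, -1.5]
opening: 0.0167
gripper_force: 30.0
```

Run:
```python
from h import *
o=ctrl.get_obs(); print({k:np.round(o[k],3) for k in('clock','tool_pos','orientation','joint_pos','force','moment')})
A=snap('scene','s2.png');B=snap('side','d2.png')
a=cv2.imread('pics/s2.png')[120:320,110:470];b=cv2.imread('pics/d2.png')[60:,80:400]
a=cv2.resize(a,None,fx=2.2,fy=2.2)[:, :]; cv2.imwrite('pics/s2c.png',a); print(a.shape)
np.savez('s2.npz',**A);np.savez('d2.npz',**B)
```

```text
{'clock': np.float64(3.7), 'tool_pos': array([ 0.612, -0.165,  0.146]), 'orientation': array([-1.79951e+02, -1.49000e-01, -1.30040e+01]), 'joint_pos': array([ 2.4860e+00,  2.0031e+01, -1.1128e+01, -8.0000e-03, -5.8684e+01,
        7.4514e+01]), 'force': array([ 0.328, -0.307, -1.497]), 'moment': array([-0.066,  0.088, -0.022])}
(440, 792, 3)
```

View pics/s2c.png

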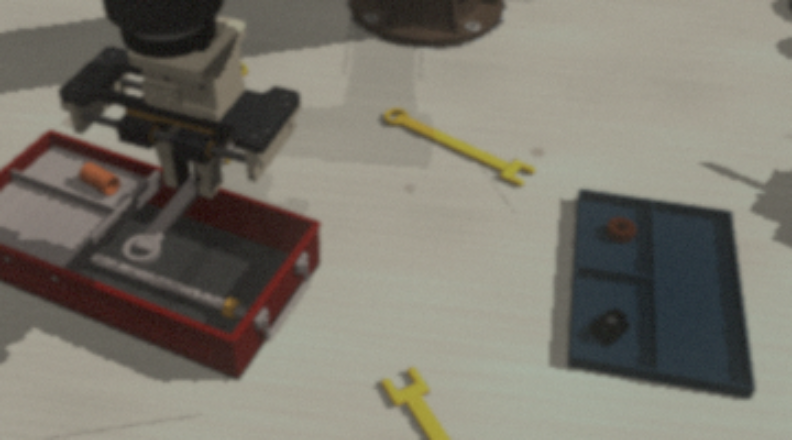

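The spanner is lifted level in the gripper. The tray's rim corners are at crop (580,190), (732,211), (753,393) and (570,366).

Run:
```python
from h import *
s=dict(np.load('s2.npz'))
P=np.array([ray(s,(u/2.2+110,v/2.2+120),.016)[:2] for u,v in[(580,190),(732,211),(753,390),(570,363)]])
print(P.round(4),P.mean(0)); e=(P[3]+P[2]-P[0]-P[1])/2; print(np.linalg.norm(e),np.degrees(np.arctan2(*e[::-1])))
```

```text
[[0.4137 0.2192]
 [0.4228 0.3881]
 [0.6681 0.3688]
 [0.6626 0.2017]] [0.54180392 0.29444498]
0.2478177227691776 -4.25565013246688
```

Emit:
send_rows:
  plan:
    - [[-0.6,-1.6,-0.5,0,0,-0.5],[-1.8,-4.6,-1,0,0,-1],[-3,-7.7,-1,0,0,-1.5],[-4.2,-10.8,-1,0,0,-2],[-5.4,-14,-1,0,0,-2.5],[-6.6,-17.2,-1,0,0,-3],[-7.8,-20.4,-1,0,0,-4],[-9,-23.6,-1,0,0,-4.5]]

```text
clock: 4.47
tool_pos: [0.5751, 0.086, 0.1534]
orientation: [179.9, 0.1, -8.5]
force: [1.3, 0.5, -2.0]
opening: 0.0164
gripper_force: 30.0
```

Run:
```python
from h import *
o=ctrl.get_obs(); Rm=R.from_euler('xyz',o['orientation'],degrees=True).as_matrix(); print(o['tool_pos'],o['orientation'],Rm.T@(np.array([.542,.335,.1])-o['tool_pos']))
```

```text
[0.57505598 0.08602373 0.15335739] [ 1.79938724e+02  1.10348381e-01 -8.45572552e+00] [-0.06920451 -0.24146619  0.05323257]
```

Emit:
send_rows:
  plan:
    - [[-0.9,-3.2,0,0,0,-0.6],[-1.9,-6.6,0,0,0,-1.2],[-2.9,-10,0,0,0,-1.8],[-3.9,-13.5,0.5,0,0,-2.4],[-4.9,-17,1.5,0,0,-3],[-5.8,-20.4,2.5,0,0,-3.6],[-6.6,-23,3.5,0,0,-4.2],[-6.9,-24.2,4,0,0,-4.5]]

```text
clock: 5.13
tool_pos: [0.5421, 0.3368, 0.1117]
orientation: [179.9, 0.1, -3.8]
force: [0.4, -1.0, -1.4]
opening: 0.0164
gripper_force: 30.0
```

Emit:
send_rows:
  plan:
    - [[0,0,0,0,0,0],[0,0,0,0,0,0]]

```text
clock: 5.3
tool_pos: [0.543, 0.3341, 0.113]
orientation: [179.9, 0.1, -3.9]
force: [0.1, -0.5, -0.8]
opening: 0.0161
gripper_force: 30.0
```

Run:
```python
from h import *
o=ctrl.get_obs(); print({k:np.round(o[k],3) for k in('clock','tool_pos','orientation','joint_pos','force','moment')})
s=snap('wrist','w3.png'); np.savez('w3.npz',**s)
v=snap('side','d3.png'); np.savez('d3.npz',**v)
i=cv2.imread('pics/w3.png')[:330];j=cv2.imread('pics/d3.png')[270:,60:380]
i=cv2.resize(i,(560,330)); j=cv2.resize(j,None,fx=1.75,fy=1.75)[:,:560]; print(i.shape,j.shape)
cv2.imwrite('pics/w3b.png',np.vstack([i,j]))
```

```text
{'clock': np.float64(5.3), 'tool_pos': array([0.543, 0.334, 0.113]), 'orientation': array([ 1.79864e+02,  1.12000e-01, -3.94300e+00]), 'joint_pos': array([ 4.9105e+01,  2.2304e+01, -1.2462e+01, -9.0000e-03, -5.5410e+01,
        3.6958e+01]), 'force': array([ 0.057, -0.453, -0.766]), 'moment': array([-0.143,  0.085,  0.008])}
(330, 560, 3) (262, 560, 3)
```

View pics/w3b.png

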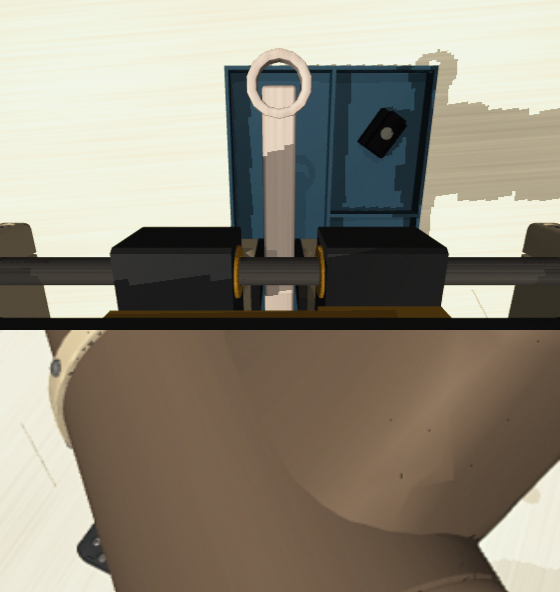

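The wrist view shows the ring's outer end at (279,49) and its centre at (279,84). The tray's +x rim runs from (225,67) to (438,67), with the divider at (332,72). The lane is the left, empty compartment.

Run:
```python
from h import *
s=dict(np.load('w3.npz')); o=ctrl.get_obs()
Rm=R.from_euler('xyz',o['orientation'],degrees=True).as_matrix()
q=lambda u,v,z:(Rm.T@(ray(s,(u,v),z)-o['tool_pos']))[:2].round(4)
zs=o['tool_pos'][2]+.0075
print('ring end',q(279,49,zs),'c',q(279,84,zs),'handle',q(279,160,zs))
print('tray rim L,R',q(225,67,.016),q(438,67,.016),'L low',q(232,225,.016),'divider',q(332,72,.016),q(328,200,.016))
```

```text
ring end [ 0.104  -0.0004] c [ 0.089  -0.0004] handle [ 0.0534 -0.0003]
tray rim L,R [ 0.1178 -0.0432] [0.1182 0.1264] L low [-0.0136 -0.0426] divider [0.1144 0.0421] [0.0097 0.0434]
```

Emit:
send_rows:
  plan:
    - [[-0.2,0,2,0,0,0],[-0.4,0,4.5,0,0,0],[-0.4,0,7,0,0,0],[-0.4,0,9,0,0,0],[-0.4,0,10,0,0,0],[-0.4,0,10.5,0,0,0],[-0.4,0,10.7,0,0,0],[-0.4,0,10.7,0,0,0]]

```text
clock: 6.07
tool_pos: [0.5405, 0.3345, 0.0082]
orientation: [-180.0, -0.0, -4.0]
force: [-0.5, 0.9, -0.4]
opening: 0.0163
gripper_force: 30.0
```

Emit:
send_rows:
  plan:
    - [[0,0,0.1,0,0,0],[0,0,0.2,0,0,0],[0,0,0.2,0,0,0]]

```text
clock: 6.32
tool_pos: [0.5402, 0.3349, 0.0064]
orientation: [-179.9, -0.1, -4.0]
force: [-0.1, -0.4, -1.3]
opening: 0.0168
gripper_force: 30.0
```

Emit:
send_rows:
  plan:
    - [[0,0,0.1,0,0,0],[0,0,0.1,0,0,0]]

```text
clock: 6.48
tool_pos: [0.5399, 0.3347, 0.0048]
orientation: [-180.0, -0.0, -4.0]
force: [-0.1, 0.7, -2.7]
opening: 0.0163
gripper_force: 30.0
```

Emit:
send_rows:
  plan:
    - [[0,0,0.1,0,0,0],[0,0,0.1,0,0,0]]

```text
clock: 6.65
tool_pos: [0.5399, 0.3347, 0.0044]
orientation: [-180.0, -0.0, -4.0]
force: [-2.5, -1.3, 5.6]
opening: 0.0163
gripper_force: 30.0
```

Contact with the floor is felt at +5.6 N, so I release with only a small opening to keep the fingers off the lane walls.

Emit:
send_rows:
  plan:
    - [[0,0,0,0,0,0],[0,0,0,0,0,0],[0,0,0,0,0,0],[0,0,0,0,0,0],[0,0,0,0,0,0]]
  fingers: 0.28

```text
clock: 7.07
tool_pos: [0.5398, 0.3345, 0.0035]
orientation: [180.0, 0.0, -4.0]
force: [-0.5, 0.3, 0.5]
opening: 0.0244
gripper_force: 0.0
```

Emit:
send_rows:
  plan:
    - [[0,0,-0.5,0,0,0],[0,0,-2,0,0,0],[0,0,-4.5,0,0,0],[0,0,-8,0,0,0],[0,0,-12,0,0,0],[0,0,-14,0,0,0]]

```text
clock: 7.57
tool_pos: [0.5414, 0.3355, 0.1489]
orientation: [-179.8, -0.2, -4.0]
force: [1.2, 1.0, 1.6]
opening: 0.0245
gripper_force: 0.0
```

Run:
```python
from h import *
o=ctrl.get_obs(); print({k:np.round(o[k],3) for k in('clock','tool_pos','orientation','joint_pos','force','moment')})
s=snap('wrist','w4.png'); np.savez('w4.npz',**s)
hsv=cv2.cvtColor(s['img'],cv2.COLOR_RGB2HSV); m=cv2.inRange(hsv,(0,0,90),(30,60,255))[60:235]
cs=[c for c in cv2.findContours(m,0,2)[0] if cv2.contourArea(c)>300]
for c in cs: print(cv2.boundingRect(c),cv2.contourArea(c))
```

```text
{'clock': np.float64(7.567), 'tool_pos': array([0.541, 0.336, 0.149]), 'orientation': array([-179.806,   -0.24 ,   -3.956]), 'joint_pos': array([ 49.363,  20.095, -10.671,   0.089, -58.936,  36.636]), 'force': array([1.246, 0.987, 1.589]), 'moment': array([ 0.048, -0.163, -0.01 ])}
(32, 167, 91, 8) 344.0
(0, 140, 238, 28) 1878.0
(21, 130, 216, 17) 403.0
(134, 110, 100, 11) 335.5
(0, 78, 236, 32) 1794.5
(56, 65, 179, 19) 595.5
(0, 54, 235, 22) 766.5
(264, 35, 33, 140) 2548.0
(124, 28, 110, 22) 794.0
(405, 12, 155, 163) 18649.5
(435, 3, 125, 24) 1059.5
(100, 0, 183, 17) 502.5
```

View pics/w4.png

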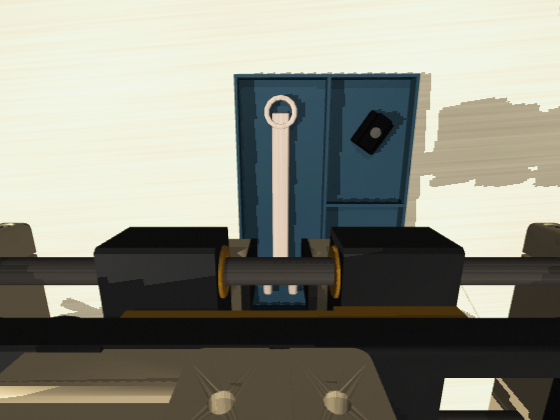

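The spanner lies flat and straight in the lane, with its ring at (280,112). Next is the rod.

Emit:
send_rows:
  plan:
    - [[0.5,2,-0.5,0,0,5],[1.3,5.3,-1,0,0,11.5],[2.1,8.6,-1.5,0,0,18],[2.9,12,-2,0,0,24.5],[3.7,15.4,-2.5,0,0,31],[4.5,18.8,-2.5,0,0,37.5],[5.2,22.2,-2.5,0,0,44],[6,25.5,-2.5,0,0,50]]
  fingers: 0.55

```text
clock: 8.28
tool_pos: [0.5817, 0.0742, 0.1691]
orientation: [-180.0, -0.0, -54.3]
force: [0.7, 0.1, 0.1]
opening: 0.0479
gripper_force: 0.0
```

```bash
cat >> h.py <<'E'
def rel(pos,rpy):
    o=ctrl.get_obs(); A=R.from_euler('xyz',o['orientation'],degrees=True); B=R.from_euler('xyz',rpy,degrees=True)
    print(np.round(o['tool_pos'],4),np.round(o['orientation'],2),'rel cm',np.round(100*A.inv().apply(np.array(pos)-o['tool_pos']),2),'deg',np.round((A.inv()*B).as_rotvec(degrees=True),2))
E
python3 -c "
from h import *
rel([.627,-.183,.18],[180,0,-105])"
```

```text
[0.5817 0.0742 0.1691] [-179.97   -0.    -54.32] rel cm [23.54 11.32 -1.09] deg [-3.000e-02  1.000e-02  5.068e+01]
```

Emit:
send_rows:
  plan:
    - [[3.2,1.5,-0.2,0,0,7],[6.5,3.1,-0.4,0,0,14],[9.8,4.7,-0.6,0,0,21],[13.1,6.3,-0.8,0,0,28],[16.4,7.9,-1,0,0,35],[19.5,9.4,-1.1,0,0,42],[22.2,10.7,-1.1,0,0,49],[23.5,11.3,-1.1,0,0,50.7]]

```text
clock: 8.95
tool_pos: [0.6285, -0.1839, 0.1796]
orientation: [180.0, -0.0, -105.2]
force: [0.5, 1.0, -0.7]
opening: 0.0483
gripper_force: 0.0
```

Emit:
send_rows:
  plan:
    - [[0,0,0,0,0,0],[0,0,0,0,0,0]]

```text
clock: 9.12
tool_pos: [0.6283, -0.1812, 0.1792]
orientation: [180.0, 0.0, -104.7]
force: [0.4, -0.7, -0.0]
opening: 0.0484
gripper_force: 0.0
```

Run:
```python
from h import *
o=ctrl.get_obs(); print(np.round(o['joint_pos'],1)); rel([.627,-.183,.18],[180,0,-105])
for n in('scene','side','wrist'):
    s=snap(n,f'{n}5.png'); np.savez(n+'5.npz',**s)
    hsv=cv2.cvtColor(s['img'],cv2.COLOR_RGB2HSV); m=cv2.inRange(hsv,(15,110,60),(30,255,255))
    for c in cv2.findContours(m,0,2)[0]:
        if cv2.contourArea(c)>8:
            M=cv2.moments(c); u=(M['m10']/M['m00'],M['m01']/M['m00']); p=ray(s,u,.017)
            if .55<p[0]<.72 and -.3<p[1]<-.05: print(n,cv2.contourArea(c),np.round(u,1),p.round(4))
i=cv2.imread('pics/wrist5.png');cv2.imwrite('pics/w5b.png',cv2.resize(i,None,fx=1.42,fy=1.42))
```

```text
[  1.   20.4  -5.9  -0.  -63.7 -15.7]
[ 0.6283 -0.1812  0.1792] [ 179.96    0.   -104.7 ] rel cm [ 0.21  0.08 -0.08] deg [0.04 0.   0.3 ]
scene 32.0 [214.  258.9] [ 0.6437 -0.1345  0.017 ]
side 29.0 [261.4 194.4] [ 0.6378 -0.1345  0.017 ]
wrist 186.0 [278.5 236.2] [ 0.6406 -0.1354  0.017 ]
```

View pics/w5b.png

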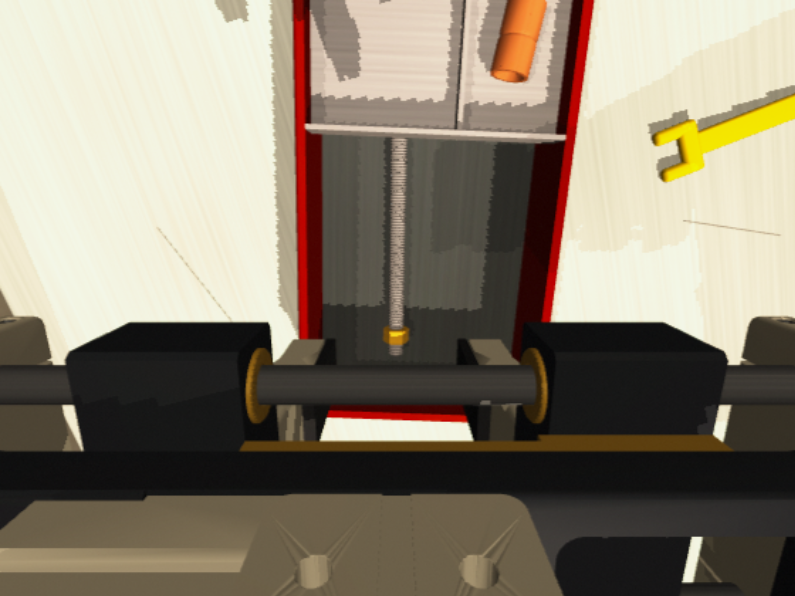

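The rod runs straight down the image from (398,140) at the till to its nut at (396,335) and free end at (396,354). The till's front edge is at row ~132.

Run:
```python
from h import *
s=dict(np.load('wrist5.npz')); o=ctrl.get_obs()
Rm=R.from_euler('xyz',o['orientation'],degrees=True).as_matrix()
q=lambda u,v,z:(Rm.T@(ray(s,(u/1.42,v/1.42),z)-o['tool_pos']))[:2].round(4)
print('end',q(396,354,.014),'nut',q(396,335,.018),'mid',q(397.5,230,.018),'till',q(399,145,.018),'till edge top',q(398,129,.063),'bench-wall L',q(300,250,.063),q(297,100,.063),'R',q(560,250,.063),q(583,70,.063),'xwall out top',q(400,417,.063))
```

```text
end [-0.0629 -0.0001] nut [-0.045  -0.0001] mid [0.0388 0.001 ] till [0.0996 0.002 ] till edge top [0.1042 0.001 ] bench-wall L [ 0.0297 -0.0634] [ 0.1206 -0.0601] R [0.0296 0.1079] [0.1371 0.1113] xwall out top [-0.0926  0.0027]
```

Emit:
send_rows:
  plan:
    - [[0,0,3,0,0,0.8],[0,0,6.5,0,0,0.8],[0,0,10,0,0,0.8],[0,0,13,0,0,0.8],[0,0,15.5,0,0,0.8],[0,0,16.5,0,0,0.8],[0,0,17.1,0,0,0.8],[0,0,17.1,0,0,0.8]]

```text
clock: 9.93
tool_pos: [0.6286, -0.1798, 0.0082]
orientation: [179.9, -0.0, -105.4]
force: [-0.7, 0.3, -0.3]
opening: 0.0483
gripper_force: 0.0
```

Emit:
send_rows:
  plan:
    - [[0,0,0.1,0,0,0],[0,0,0.2,0,0,0],[0,0,0.2,0,0,0]]

```text
clock: 10.18
tool_pos: [0.6296, -0.1805, 0.0081]
orientation: [-179.9, 0.0, -105.5]
force: [-0.8, -0.1, -0.3]
opening: 0.0482
gripper_force: 0.0
```

Emit:
send_rows:
  plan:
    - [[0,0,0.1,0,0,0],[0,0,0.1,0,0,0],[0,0,0.1,0,0,0],[0,0,0.1,0,0,0],[0,0,0.1,0,0,0],[0,0,0.1,0,0,0],[0,0,0.1,0,0,0],[0,0,0.1,0,0,0]]
  fingers: 0

```text
clock: 10.85
tool_pos: [0.6285, -0.1806, 0.0056]
orientation: [180.0, -0.0, -105.5]
force: [0.1, 0.2, 0.9]
opening: 0.0108
gripper_force: 30.0
```

Emit:
send_rows:
  plan:
    - [[0,0,0,0,0,0],[0,0,0,0,0,0],[0,0,0,0,0,0],[0,0,0,0,0,0]]

```text
clock: 11.18
tool_pos: [0.6285, -0.1806, 0.0056]
orientation: [180.0, -0.0, -105.5]
force: [-1.9, 0.0, 0.7]
opening: 0.011
gripper_force: 30.0
```

Run:
```python
from h import *
o=ctrl.get_obs(); print(np.round(o['tool_pos'],4),np.round(o['orientation'],2),np.round(o['joint_pos'],1))
# rows: tool x = toward till; tilt about tool y; TCP 6 mm beyond rod axis; s = grip dist from till end
s,off,d0,z0=187.5,6,83,12
def pose(d,th,ze):
    t=np.radians(th); X=-d+s*np.cos(t)+off*np.sin(t); Z=ze+s*np.sin(t)-off*np.cos(t); return X,Z
X0,Z0=pose(d0,0,z0)
prev=None
for d,th,ze in[(83,0,14),(83,5,15),(83,10,15),(72,13,15),(60,15,15),(45,20,15),(30,26,15),(10,30,20),(-15,30,30),(-15,30,140)]:
    X,Z=pose(d,th,ze); print((d,th,ze),'from start: x %.2f z %.2f'%(-(X-X0)/10,-(Z-Z0)/10),'cm; tilt',th, 'freeX %.0f Z %.0f'%(-d+250*np.cos(np.radians(th)),ze+250*np.sin(np.radians(th))),'tilltop %.1f'%(ze+max(d,0)*np.tan(np.radians(th))+6/np.cos(np.radians(th))))
# sign: which turn about tool y raises the free (-x tool) end, i.e. rod dir (-1,0,0) gains tool -z
print(R.from_rotvec([0,10,0],degrees=True).apply([-1,0,0]))
```

```text
[ 0.6285 -0.1806  0.0056] [ 179.99   -0.   -105.5 ] [  1.   30.4 -15.8   0.  -43.9 -16.5]
(83, 0, 14) from start: x -0.00 z -0.20 cm; tilt 0 freeX 167 Z 14 tilltop 20.0
(83, 5, 15) from start: x 0.02 z -1.94 cm; tilt 5 freeX 166 Z 37 tilltop 28.3
(83, 10, 15) from start: x 0.18 z -3.57 cm; tilt 10 freeX 163 Z 58 tilltop 35.7
(72, 13, 15) from start: x -0.75 z -4.53 cm; tilt 13 freeX 172 Z 71 tilltop 37.8
(60, 15, 15) from start: x -1.82 z -5.17 cm; tilt 15 freeX 181 Z 80 tilltop 37.3
(45, 20, 15) from start: x -2.87 z -6.75 cm; tilt 20 freeX 190 Z 101 tilltop 37.8
(30, 26, 15) from start: x -3.67 z -8.58 cm; tilt 26 freeX 195 Z 125 tilltop 36.3
(10, 30, 20) from start: x -5.09 z -10.26 cm; tilt 30 freeX 207 Z 145 tilltop 32.7
(-15, 30, 30) from start: x -7.59 z -11.26 cm; tilt 30 freeX 232 Z 155 tilltop 36.9
(-15, 30, 140) from start: x -7.59 z -22.26 cm; tilt 30 freeX 232 Z 265 tilltop 146.9
[-0.98480775  0.          0.17364818]
```

Grip is good, with an 11 mm opening at 30 N. I tip the free end up slowly.

Emit:
send_rows:
  plan:
    - [[0,0,-0.1,0,0,0],[0,0,-0.5,0,-1,0],[0,0,-0.85,0,-2,0],[0,0,-1.2,0,-3,0],[0,0,-1.85,0,-5,0],[0.05,0,-2.2,0,-6,0],[0.1,0,-2.85,0,-8,0],[0.2,0,-3.5,0,-10,0]]

```text
clock: 11.85
tool_pos: [0.6279, -0.1821, 0.0405]
orientation: [180.0, 10.1, -105.5]
force: [0.4, -1.1, -2.0]
opening: 0.0112
gripper_force: 30.0
```

Run:
```python
from h import *
o=ctrl.get_obs(); print({k:np.round(o[k],3) for k in('tool_pos','orientation','joint_pos','force','moment')})
s=snap('scene','s6.png');v=snap('side','d6.png')
a=cv2.imread('pics/s6.png')[175:290,80:262]; b=cv2.imread('pics/d6.png')[80:240,200:380]
a=cv2.resize(a,None,fx=3,fy=3); b=cv2.resize(b,None,fx=1.4,fy=1.4*345/224); cv2.imwrite('pics/c6.png',np.hstack([a,b[:345] if b.shape[0]>=345 else cv2.resize(b,(b.shape[1],345))]))
```

```text
{'tool_pos': array([ 0.628, -0.182,  0.04 ]), 'orientation': array([ 179.967,   10.088, -105.48 ]), 'joint_pos': array([ -5.427,  28.572,  -8.722, -12.711, -51.654,  -2.235]), 'force': array([ 0.354, -1.062, -1.985]), 'moment': array([-0.591,  0.153, -0.028])}
```

The wrist now carries the rod's full weight of about 2 N, so it is free of contact. I work out the next slant stages in the current tool axes.

```bash
cat > plan.py <<'E'
from h import *
import sys
s,off=187.5,6
def pose(d,th,ze):
    t=np.radians(th); return np.array([-d+s*np.cos(t)+off*np.sin(t), ze+s*np.sin(t)-off*np.cos(t)])
def rows(a,L):
    p=pose(*a); t=np.radians(a[1])
    # tool x = -rod dir, tool z = down-normal
    ex=-np.array([np.cos(t),np.sin(t)]); ez=np.array([np.sin(t),-np.cos(t)])
    for b in L:
        D=(pose(*b)-p)/10; th=np.radians(b[1])
        print(b,'x %.2f z %.2f rot %.1f'%(D@ex,D@ez,-(b[1]-a[1])), 'top@till %.1f'%(b[2]+max(b[0],0)*np.tan(th)+6/np.cos(th)),'free %.0f,%.0f'%(-b[0]+250*np.cos(th),b[2]+250*np.sin(th)))
E
python3 - <<'E'
from plan import *
rows((83,10,14),[(79,11,14),(75,12,14),(71,13,14),(67,14,14),(63,15,14),(58,16,14),(54,17.5,14),(50,19,14)])
rows((50,19,14),[(46,20,14),(42,21.5,14),(38,23,14),(34,24.5,14),(29,26,14),(24,27,15),(18,28,16),(12,29,18)])
rows((12,29,18),[(6,30,20),(-1,30,23),(-8,30,26),(-15,30,30),(-20,30,38),(-20,30,50),(-20,30,70),(-20,30,90)])
E
```

```text
(79, 11, 14) x -0.40 z -0.26 rot -1.0 top@till 35.5 free 166,62
(75, 12, 14) x -0.80 z -0.52 rot -2.0 top@till 36.1 free 170,66
(71, 13, 14) x -1.19 z -0.77 rot -3.0 top@till 36.5 free 173,70
(67, 14, 14) x -1.57 z -1.03 rot -4.0 top@till 36.9 free 176,74
(63, 15, 14) x -1.95 z -1.29 rot -5.0 top@till 37.1 free 178,79
(58, 16, 14) x -2.42 z -1.53 rot -6.0 top@till 36.9 free 182,83
(54, 17.5, 14) x -2.77 z -1.95 rot -7.5 top@till 37.3 free 184,89
(50, 19, 14) x -3.11 z -2.37 rot -9.0 top@till 37.6 free 186,95
(46, 20, 14) x -0.39 z -0.20 rot -1.0 top@till 37.1 free 189,100
(42, 21.5, 14) x -0.76 z -0.56 rot -2.5 top@till 37.0 free 191,106
(38, 23, 14) x -1.13 z -0.92 rot -4.0 top@till 36.6 free 192,112
(34, 24.5, 14) x -1.48 z -1.28 rot -5.5 top@till 36.1 free 193,118
(29, 26, 14) x -1.92 z -1.61 rot -7.0 top@till 34.8 free 196,124
(24, 27, 15) x -2.39 z -1.86 rot -8.0 top@till 34.0 free 199,128
(18, 28, 16) x -2.95 z -2.09 rot -9.0 top@till 32.4 free 203,133
(12, 29, 18) x -3.54 z -2.41 rot -10.0 top@till 31.5 free 207,139
(6, 30, 20) x -0.63 z -0.21 rot -1.0 top@till 30.4 free 211,145
(-1, 30, 23) x -1.39 z -0.13 rot -1.0 top@till 29.9 free 218,148
(-8, 30, 26) x -2.14 z -0.06 rot -1.0 top@till 32.9 free 225,151
(-15, 30, 30) x -2.95 z -0.07 rot -1.0 top@till 36.9 free 232,155
(-20, 30, 38) x -3.78 z -0.53 rot -1.0 top@till 44.9 free 237,163
(-20, 30, 50) x -4.36 z -1.57 rot -1.0 top@till 56.9 free 237,175
(-20, 30, 70) x -5.33 z -3.32 rot -1.0 top@till 76.9 free 237,195
(-20, 30, 90) x -6.30 z -5.07 rot -1.0 top@till 96.9 free 237,215
```

Emit:
send_rows:
  plan:
    - [[-0.4,0,-0.25,0,-1,0],[-0.8,0,-0.5,0,-2,0],[-1.2,0,-0.75,0,-3,0],[-1.55,0,-1.05,0,-4,0],[-1.95,0,-1.3,0,-5,0],[-2.4,0,-1.55,0,-6,0],[-2.75,0,-1.95,0,-7.5,0],[-3.1,0,-2.35,0,-9,0]]

```text
clock: 12.62
tool_pos: [0.6353, -0.1563, 0.0695]
orientation: [-180.0, 19.1, -105.5]
force: [-0.1, -0.6, -2.5]
opening: 0.0108
gripper_force: 30.0
```

Run:
```python
from plan import *
o=ctrl.get_obs(); print({k:np.round(o[k],3) for k in('tool_pos','orientation','joint_pos','force','moment')})
# predicted rod end pixels vs what is seen: nut centre in scene and side
P=np.array(o['tool_pos']); Rm=R.from_euler('xyz',o['orientation'],degrees=True).as_matrix()
nut=P+Rm@np.array([-.0455,0,-.006])
for n in('scene','side'):
    s=snap(n,f'{n}7.png'); hsv=cv2.cvtColor(s['img'],cv2.COLOR_RGB2HSV); m=cv2.inRange(hsv,(15,110,60),(30,255,255)); e=proj(s,nut)
    for c in cv2.findContours(m,0,2)[0]:
        M=cv2.moments(c)
        if M['m00']>5:
            u=np.array([M['m10']/M['m00'],M['m01']/M['m00']])
            if np.hypot(*(u-e))<40: print(n,'pred',e.round(1),'seen',u.round(1),M['m00'])
```

```text
{'tool_pos': array([ 0.635, -0.156,  0.069]), 'orientation': array([-179.996,   19.118, -105.463]), 'joint_pos': array([ -9.071,  27.819,  -3.598, -22.461, -58.42 ,   5.452]), 'force': array([-0.053, -0.573, -2.478]), 'moment': array([-1.212,  0.288,  0.067])}
scene pred [218.7 237.8] seen [218.4 237.1] 41.0
side pred [252.9 173.3] seen [253.9 172.4] 35.5
side pred [252.9 173.3] seen [278.4 145.8] 8.5
side pred [252.9 173.3] seen [259.4 137. ] 7.5
```

The nut is where it was predicted (within 1 px) and only the weight is felt, so I continue.

Emit:
send_rows:
  plan:
    - [[-0.4,0,-0.2,0,-1,0],[-0.75,0,-0.55,0,-2.5,0],[-1.15,0,-0.9,0,-4,0],[-1.5,0,-1.3,0,-5.5,0],[-1.9,0,-1.6,0,-7,0],[-2.4,0,-1.85,0,-8,0],[-2.95,0,-2.1,0,-9,0],[-3.55,0,-2.4,0,-10,0]]

```text
clock: 13.38
tool_pos: [0.642, -0.1317, 0.1035]
orientation: [180.0, 29.1, -105.5]
force: [-0.4, 0.2, -2.4]
opening: 0.0108
gripper_force: 30.0
```

Emit:
send_rows:
  plan:
    - [[-0.6,0,-0.2,0,-1,0],[-1.4,0,-0.15,0,-1,0],[-2.1,0,-0.1,0,-1,0],[-2.95,0,-0.1,0,-1,0],[-3.8,0,-0.5,0,-1,0],[-4.4,0,-1.6,0,-1,0],[-5.3,0,-3.3,0,-1,0],[-6.3,0,-5.1,0,-1,0]]

```text
clock: 14.05
tool_pos: [0.6498, -0.1025, 0.1796]
orientation: [179.9, 30.0, -105.5]
force: [-0.2, 0.2, -1.6]
opening: 0.0107
gripper_force: 30.0
```

Run:
```python
from plan import *
o=ctrl.get_obs(); print({k:np.round(o[k],3) for k in('tool_pos','orientation','joint_pos','force','moment')})
P=np.array(o['tool_pos']); Rm=R.from_euler('xyz',o['orientation'],degrees=True).as_matrix()
print('till end',P+Rm@[.1875,0,-.006],'free',P+Rm@[-.0625,0,-.006]); print('up 10cm in tool',Rm.T@[0,0,10])
```

```text
{'tool_pos': array([ 0.65 , -0.103,  0.18 ]), 'orientation': array([ 179.941,   29.967, -105.482]), 'joint_pos': array([-11.146,  23.206,   4.406, -31.646, -71.702,   5.984]), 'force': array([-0.188,  0.196, -1.622]), 'moment': array([-1.907,  0.483, -0.055])}
till end [ 0.60566568 -0.26194216  0.09109727] free [ 0.66347708 -0.05322135  0.21597107]
up 10cm in tool [-4.99495202  0.00896666 -8.66316189]
```

The rod is out, with its till end at z ≈ 0.09. I raise it another 10 cm and let it settle.

Emit:
send_rows:
  plan:
    - [[-0.6,0,-1.1,0,0,0],[-1.6,0,-2.8,0,0,0],[-2.7,0,-4.7,0,0,0],[-3.7,0,-6.4,0,0,0],[-4.5,0,-7.8,0,0,0],[-5,0,-8.7,0,0,0],[-5,0,-8.7,0,0,0],[-5,0,-8.7,0,0,0]]

```text
clock: 14.72
tool_pos: [0.65, -0.103, 0.2791]
orientation: [-179.9, 30.0, -105.5]
force: [-0.5, 0.6, -3.0]
opening: 0.0107
gripper_force: 30.0
```

Emit:
send_rows:
  plan:
    - [[0,0,0,0,0,0],[0,0,0,0,0,0],[0,0,0,0,0,0],[0,0,0,0,0,0],[0,0,0,0,0,0],[0,0,0,0,0,0]]

```text
clock: 15.22
tool_pos: [0.65, -0.1031, 0.2785]
orientation: [180.0, 30.0, -105.5]
force: [0.2, 0.2, -2.9]
opening: 0.0107
gripper_force: 30.0
```

Run:
```python
from h import *
o=ctrl.get_obs(); print(o['tool_pos'],np.abs(o['qvel']).max(),o['opening'],o['force'])
snap('scene','s8.png')
cv2.imwrite('pics/s8b.png',cv2.resize(cv2.imread('pics/s8.png'),None,fx=1.4,fy=1.4,interpolation=cv2.INTER_CUBIC))
```

```text
[ 0.65004518 -0.10314764  0.27848346] 0.17906254986983478 0.01073142992687905 [ 0.16537207  0.17970713 -2.93725803]
```

View pics/s8b.png

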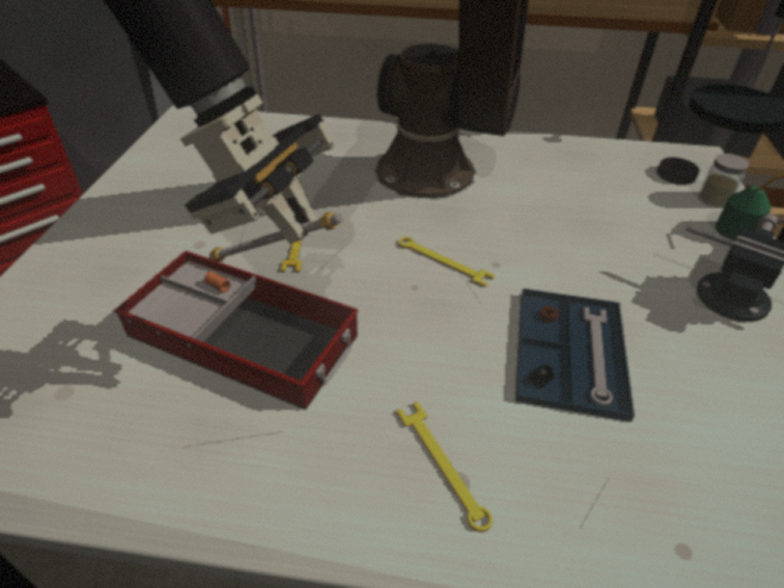

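The picture shows the rod held in the air from (217,253) to (333,220), well above the tote. The spanner lies in the lane at (598,355). The coupling, T-nut and washers have not moved.

```bash
python3 -c "
from plant import ctrl
print(ctrl.close_job())"
```

```text
the job is handed in; nothing more can be done
None
```

The job is handed in at about 15 s of the 54 s allowed: the spanner lies flat in the tray's long compartment, and the rod came out without forcing and is held still, its lowest end about 13 cm above the tote's rim.

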